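Line the catch cup and hold the ball gate open at its mark

TASK

Nest the loose white cup inside the matching holder cup that stands in the ring under the chute of the grinding-ball dispenser. Then pull the dispenser's orange spring-return knob up until its pointer stands at the red mark, so that all four steel balls run down into the inner cup, and keep it there: finish while still gripping the knob at the mark. Leave the glass beaker and the yellow cutters where they are.

Things in the scene. Friction and masses are not known exactly. Their poses are not given: they have to be found in the camera images.
- dispenser: Fixed grinding-ball dispenser on a 275x76x8 mm base plate. Origin: plate underside below the gate; x runs back up the ball track, y left, z up. Chute falls to -x, 30 mm wide over its walls, walls 16 mm high. Gate frame at the origin, 20 (x) by 56 (y) mm, top 201 mm up; clear above it but for stem and knob. 
- catch_ring (a point): Centre of the aluminium ring (59 mm outside, 9 mm high) where the holder cup stands, on the base plate's top, 8 mm above the worktop, 135 mm in front (-x of the dispenser) of the gate.
- chute_lip (a point): Middle of the chute's lower end, on its floor: 98 mm above the worktop, 36 mm from the ring's centre on the gate's side, 5 mm clear of the cups' mouths. The cup can be lowered straight down beside it; fingers best stand to the dispenser's left and right (its y) of the cup, not between cup and chute.
- gate (a joint): Lift of the gate with its knob, m: 0 shut, 0.035 pointer at the red mark (port in the blade level with the track; the balls run out in about 2 s), stop at 0.048 (lower web of the blade bars the track again). A spring draws it shut: 4.5 N at 0, 9.8 N at the mark.
- gate_knob (a point): Middle of the knob's waist: orange upright spool knob on a stem, waist 20 mm thick and 29 mm tall, above it a 28 mm head 10 mm thick; its top is 25 mm above this point. Below the waist only a 16 mm spring barrel, free for 50 mm under this point when shut. Rises with the gate; grip the waist from above.
- pointer (a point): Tip of the black pointer on the gate, in front of the white scale on the right post of the gate frame; it rises with the knob. 140 mm above the worktop when shut.
- red_mark (a point): Red line on the white scale, 175 mm above the worktop and 35 mm above the pointer's rest place; fixed.
- holder_cup: White holder cup in the ring under the chute: tapered round white plastic cup, open on top: 58 mm tall, mouth 62 mm (rim bead 64.6), foot 44 mm outside, wall 2.2 mm. Origin: centre of the underside, z up. Four ribs inside carry a nested cup 26 mm higher, so that its upper 26 mm stand free; about 2 mm play all round.
- loose_cup: Loose cup like the holder cup: tapered round white plastic cup, open on top: 58 mm tall, mouth 62 mm (rim bead 64.6), foot 44 mm outside, wall 2.2 mm. Origin: centre of the underside, z up. Stands on the worktop to the robot's left or right (the glass beaker has the other place). Grip it across the outside by its top 20 mm, so that the fingers clear the lower cup's rim.
- ball_1_center (a point): Centre of a bright steel ball, 16 mm, one of four queued on the track behind the shut gate.
- ball_2_center (a point): Centre of a bright steel ball, 16 mm, one of four queued on the track behind the shut gate.
- ball_3_center (a point): Centre of a bright steel ball, 16 mm, one of four queued on the track behind the shut gate.
- ball_4_center (a point): Centre of a bright steel ball, 16 mm, one of four queued on the track behind the shut gate.
- beaker: Small clear glass beaker, 56 mm across, 70 mm tall, upright, on the loose cup's opposite side; not one of the cups. Between the two places a fixed blue bath, 0.43 m tall, fills the bench from x = 0.37 m on, y -0.4 to 0.29: carry the cup round its front or over it. Leave it alone.
- cutters_yellow: Yellow side cutters, 50x129x15 mm, lying at the front edge. Leave it alone.

How it is judged:
By the outcome, as a careful person would: the job done as asked, in the order asked, and still so for the second after the job is handed in, while the arm keeps its last pose, push and grip.
It also fails if it takes over 58 s, if anything falls off the work surface, if the arm or the gripper's body presses on something with over 40 N, if the wrist force passes 120 N, or if a joint passes its speed limit or range.

ROBOT

A 7-joint arm with a two-finger parallel gripper is mounted at the origin on a cart in front of the work surface, level with it; the furniture and walls round the work are solid. World frame = base frame: x ahead of the robot, y to its left, z up, the work surface at z = 0. Lengths are in m, angles in rad, forces in N, time in s.
With the tool pointing down it reaches from about 0.425 to 0.875 m from the base axis. Payload 4.7 kg.
Tool frame: the origin (TCP) lies between the finger pads; the fingertips stand 14 mm ahead of it and the grasp point (between the pads) lies 5 mm behind it; z points along the fingers, y is the line along which they close (so a half turn about z gives the same grasp; the last joint's range is limited). The gripper opens to 87 mm and grips with 3 to 60 N. Pads are 19 mm wide; open, the fingers measure 117 mm over their backs; the gripper's body (75 mm by 190 mm) begins 51 mm behind the grasp point.
Start: joints at [1.318, 0.321, -0.07, 1.45, 0.023, 1.371, -0.057], TCP at [0.171, -0.627, 0.237] pointing down, gripper open.
Joint ranges: [-2.86, 2.86], [-0.3, 2.09], [-1.38, 1.24], [0.06, 2.45], [-1.56, 4.7], [0.09, 2.05], [-2.69, 2.69]. Speed limits (rad/s): [2.57, 2.57, 3.14, 3.14, 3.14, 3.14, 3.14].

INTERFACE

Orientations are given as a rotation vector (axis times angle).
In Python, from bench import get_state, get_image, camera_params, close_job gives the robot as it stands. The module is installed in compiled form; this text tells all that it offers.
- The arm moves only by the tool arm_command, never from a script. Its argument "motion" is a list of rows, each a list of 5 numbers: the finger opening in mm, from 0 to 87, then the shift along the tool's x, y, z in mm, then the turn about the tool's z in degrees. In form: [[gripper, x, y, z, spin], ...]. A call has 1 to 5 rows; each row is the pose to reach, as a shift and turn from the pose commanded when the call began, along the tool's axes at that moment; what a row does not reach only later rows make up. A row lasts 1/12 s, in which the tool goes at most 41.7 mm and 7.16 degrees, less where a joint would pass 70% of its speed; a pose out of reach is approached as far as the arm can. A call with a gripper value outside its range is refused whole. The fingers move at their own pace and stop on an object; "newtons" is the grip in N (left out, the last holds). Time passes only in rows, so rows that repeat a pose let the fingers close. It gives the time, the measured TCP pose, the force, the opening and the grip force at its end, in the units of the state.
- get_state(): the state, without advancing time (a new reading comes with each control period).
- get_image(name): name is "scene" or "side" or "wrist"; returns (picture, depth): 400x640x3 uint8, red, green, blue; 400x640 float32, m along the optical axis (not along the pixel's ray), 0 where there is no reading.
- camera_params(name): a dict with "intrinsics" (3x3 intrinsics, pixels), "D" ([k1, k2, p1, p2, k3] as OpenCV has them; the pictures are not rectified), "extrinsics" (4x4, takes a point from camera to world coordinates). Camera axes: x right, y down, z forward; pixel columns grow to the right and rows downward; lengths in m; the calibration is good to about 2 mm. A picture is of the moment at which its call begins: read the wrist's pose just before it. camera_params takes no time and is no camera call; for the wrist camera it gives the pose at the moment of the call.
- close_job(): hands the job in; it is judged then, once.
The state is a dict: "time": time; "joint_positions": joint angles; "qd": joint speeds; "joint_torque": joint torques, N m; "position": TCP position; "tool_rot": TCP orientation; "ft_force": force on the tool from outside, world axes, zero at the start; "torque": the same for the moment, N m; "grip_width": opening from 0.0 (shut) to 1.0 (fully open); "grip_force": force on a finger pad.
Only numpy, scipy, OpenCV 4.12 (cv2) and the standard library are available. Lean on these libraries where they do the work, as an engineer would, in place of code of your own. Each camera call takes 0.05 s, during which the arm holds its last target. There are 200 camera calls.

## Working session

There is one attempt and no reset: what is moved stays moved. The work goes in short steps, Python scripts to look and compute and a tool call to move; the robot and the scene stay as the last step left them, time stands still between calls to the robot, and variables do not carry over. Pictures are saved under pics/ and viewed, at most 10 in all, crops included, and the job is handed in when it is done.

Besides the shell and the picture viewer there is one more tool, called after "Call:" in YAML: its name, and indented under it one key for each argument. arm_command: Moves the arm, as the interface text tells. Its arguments: {"type":"object","properties":{"motion":{"type":"array"},"newtons":{"type":"number"}},"required":["motion"]}

```bash
mkdir -p pics
cat > h.py <<'E'
import numpy as np, cv2
from bench import *
def pts(name,d,P=None):
    """world point per pixel (400x640x3), nan when no depth"""
    P=P or camera_params(name);K=np.array(P["intrinsics"],float);D=np.array(P["D"],float);T=np.array(P["extrinsics"])
    v,u=np.mgrid[0:400,0:640].astype(np.float64)
    n=cv2.undistortPoints(np.stack([u.ravel(),v.ravel()],1)[:,None],K,D).reshape(400,640,2)
    c=np.dstack([n[...,0]*d,n[...,1]*d,d]); w=c@T[:3,:3].T+T[:3,3]; w[d<=0]=np.nan; return w
def snap(name,tag):
    P=camera_params(name); im,d=get_image(name); cv2.imwrite(f"pics/{tag}.png",im[...,::-1]); w=pts(name,d,P)
    np.savez(f"{tag}.npz",im=im,d=d,w=w); return im,d,w
E
python3 - <<'E'
from h import *
s=get_state();print(s)
a=snap("scene","s0");b=snap("side","d0")
for n in("scene","side"):print(camera_params(n)["extrinsics"])
E
```

```text
{'time': 0.0, 'joint_positions': array([ 1.31811402,  0.32183423, -0.07007942,  1.45168569,  0.02264209,
        1.37081374, -0.05690756]), 'qd': array([-0.00059296,  0.00098702, -0.00138569, -0.00211806,  0.00049719,
       -0.00034235,  0.00063394]), 'joint_torque': array([ 3.32552527e-04, -4.91289711e+01, -4.03802879e-01, -3.12531173e+01,
       -6.38128188e-02,  4.37797525e-02,  1.57414393e-04]), 'position': array([ 0.17115217, -0.62650431,  0.23544882]), 'tool_rot': array([-3.11178316e+00, -4.17606039e-01,  6.29042442e-04]), 'ft_force': array([ 0.91944375, -0.78150449, -0.43121811]), 'torque': array([ 0.03746959,  0.01568019, -0.01343842]), 'grip_force': 0.0, 'grip_width': 0.9980767042377919}
[[-0.61966097 -0.35500467  0.69999427 -0.61021582]
 [-0.78457596  0.30456811 -0.54007299  0.92593503]
 [-0.0214675  -0.88386082 -0.4672571   0.89486349]
 [ 0.          0.          0.          1.        ]]
[[-0.64612988  0.63951668 -0.41657483  0.9514566 ]
 [ 0.763198    0.53658181 -0.36001219  0.49487343]
 [-0.00670732 -0.55054371 -0.83477939  1.16690323]
 [ 0.          0.          0.          1.        ]]
```

View pics/s0.png

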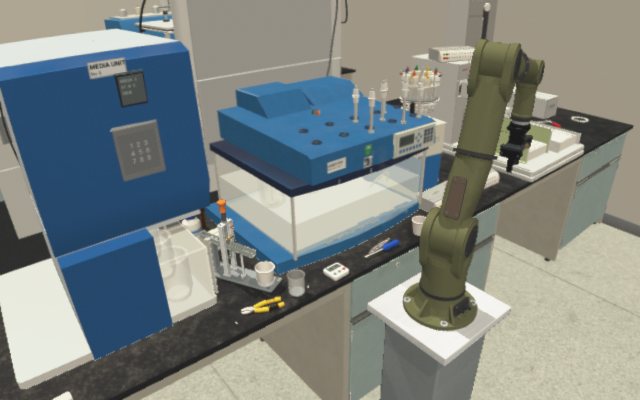

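View pics/d0.png

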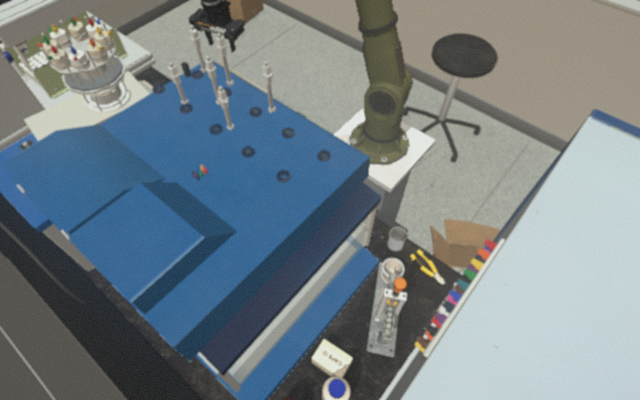

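The scene view shows the holder cup at (265,272), beaker (297,283), orange knob (222,204) and loose cup (420,225). The side view shows the cup mouth at (392,268), knob (400,284) and the base plate running down to (380,350).

Run:
```python
from h import *
A=np.load("s0.npz");B=np.load("d0.npz")
for t,F,L in(("s",A,[(265,268),(265,285),(297,275),(222,204),(420,220),(420,230),(262,307),(280,286),(215,270),(405,200)]),("d",B,[(392,264),(400,284),(398,238),(372,350),(394,355),(405,295),(430,268)])):
    for u,v in L: print(t,u,v,F["w"][v,u].round(3),F["im"][v,u])
for t,F in(("s",A),("d",B)):
    hsv=cv2.cvtColor(F["im"],cv2.COLOR_RGB2HSV)
    m=cv2.inRange(hsv,(5,170,120),(16,255,255));n,l,st,c=cv2.connectedComponentsWithStats(m)
    for i in range(1,n):
        if st[i,4]>15: print(t,"orange",c[i],st[i],np.nanmedian(F["w"][l==i],0).round(4))
a=A["im"][195:310,190:320];b=B["im"][220:370,350:460];w=A["im"][190:260,380:470]
f=lambda x,s:cv2.resize(x,None,fx=s,fy=s,interpolation=cv2.INTER_CUBIC)
a=f(a,3.4);b=f(b,3.6)
o=np.zeros((560,800,3),np.uint8);o[:a.shape[0],:a.shape[1]]=a;
o[:b.shape[0],442:442+b.shape[1]]=b[:, :358]
ww=f(w,2);o[400:540,:180]=ww
cv2.imwrite("pics/c1.png",o[...,::-1])
```

```text
s 265 268 [0.449 0.333 0.043] [220 211 190]
s 265 285 [0.404 0.364 0.015] [191 188 177]
s 297 275 [0.345 0.279 0.048] [128 124 114]
s 222 204 [0.538 0.412 0.269] [201 108  45]
s 420 220 [ 0.335 -0.297  0.039] [191 180 161]
s 420 230 [ 0.299 -0.256  0.027] [177 167 149]
s 262 307 [0.322 0.427 0.013] [198 167  59]
s 280 286 [0.386 0.32  0.   ] [44 43 42]
s 215 270 [0.581 0.451 0.015] [139 142 136]
s 405 200 [ 0.407 -0.285  0.102] [202 201 185]
d 392 264 [0.408 0.333 0.038] [206 193 175]
d 400 284 [0.553 0.409 0.276] [226 151  77]
d 398 238 [0.306 0.291 0.008] [123 122 118]
d 372 350 [0.644 0.432 0.009] [154 159 154]
d 394 355 [0.614 0.485 0.003] [ 99 102  99]
d 405 295 [0.536 0.428 0.203] [190 194 186]
d 430 268 [ 0.325  0.425 -0.001] [106  91  61]
s orange [221.4084507  205.38028169] [217 200   8  13  71] [0.5421 0.4124 0.2667]
d orange [401.39393939 283.27272727] [397 279   9  11  33] [0.5477 0.4128 0.276 ]
```

View pics/c1.png

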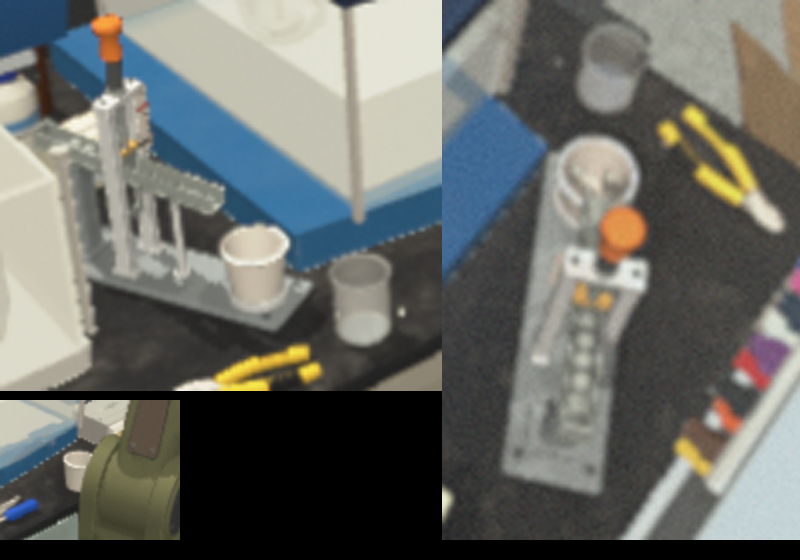

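Run:
```python
from h import *
im,d,w=snap("wrist","w0");P=camera_params("wrist");print(np.array(P["extrinsics"]).round(3),P["intrinsics"])
# scene cup: whitish pixels in region
A=np.load("s0.npz");hsv=cv2.cvtColor(A["im"],cv2.COLOR_RGB2HSV)
m=(cv2.inRange(hsv,(0,0,120),(30,70,255))>0);m[:212]=0;m[240:]=0;m[:,:405]=0;m[:,:][:,432:]=0
q=A["w"][m];q=q[(q[:,2]>.005)&(q[:,2]<.07)];print(len(q),q.min(0),q.max(0),np.median(q,0)); v,u=np.nonzero(m);print(u.min(),u.max(),v.min(),v.max())
```

```text
[[ 0.263 -0.923 -0.28   0.249]
 [-0.965 -0.252 -0.076 -0.606]
 [-0.     0.29  -0.957  0.383]
 [ 0.     0.     0.     1.   ]] [[342.1221737    0.         323.38671507]
 [  0.         342.1221737  195.73286149]
 [  0.           0.           1.        ]]
177 [ 0.29648577 -0.30760602  0.00608607] [ 0.35279378 -0.24254893  0.05923009] [ 0.32485593 -0.25894506  0.04068622]
412 426 215 235
```

View pics/w0.png

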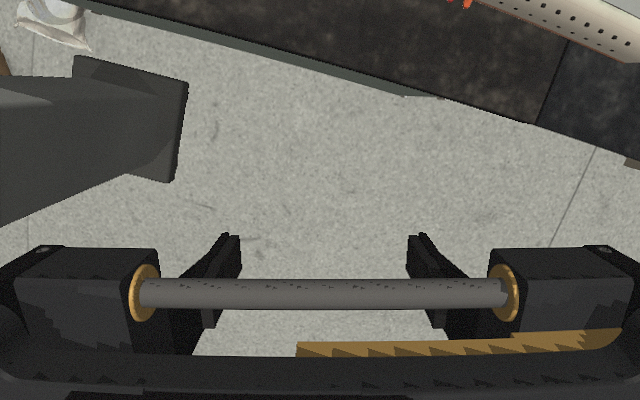

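Call:
arm_command:
  motion:
    - [87,0,0,-13,-7]
    - [87,0,0,-26,-14]
    - [87,0,0,-39,-21]
    - [87,0,0,-52,-28]
    - [87,0,0,-65,-35]

```text
time: 0.57
position: [0.1713, -0.6268, 0.3017]
tool_rot: [-2.839, -1.343, -0.0]
ft_force: [-0.2, 0.2, -0.2]
grip_width: 1.006
grip_force: 0.0
```

Call:
arm_command:
  motion:
    - [87,0,0,0,-7]
    - [87,0,0,0,-14]
    - [87,0,0,0,-21]
    - [87,0,0,0,-28]
    - [87,0,0,0,-35]

```text
time: 0.98
position: [0.1713, -0.6268, 0.3011]
tool_rot: [-2.304, -2.135, -0.0]
ft_force: [-0.0, 0.1, -0.1]
grip_width: 0.999
grip_force: 0.0
```

Call:
arm_command:
  motion:
    - [87,0,0,0,-7]
    - [87,0,0,0,-14]
    - [87,0,0,0,-21]
    - [87,0,0,0,-28]
    - [87,0,0,0,-35]

```text
time: 1.4
position: [0.1712, -0.6269, 0.3011]
tool_rot: [-1.556, -2.729, -0.001]
ft_force: [0.4, -0.0, -0.4]
grip_width: 0.997
grip_force: 0.0
```

Call:
arm_command:
  motion:
    - [87,0,0,0,-7]
    - [87,0,0,0,-14]
    - [87,0,0,0,-21]
    - [87,0,0,0,-28]
    - [87,0,0,0,-35]

```text
time: 1.82
position: [0.1712, -0.6269, 0.3011]
tool_rot: [-0.663, -3.07, -0.001]
ft_force: [0.5, -0.5, -0.4]
grip_width: 1.002
grip_force: 0.0
```

Call:
arm_command:
  motion:
    - [87,0,0,0,-6]
    - [87,0,0,0,-12]
    - [87,0,0,0,-18]
    - [87,0,0,0,-24.7]
    - [87,0,0,0,-24.7]

```text
time: 2.23
position: [0.1716, -0.6268, 0.301]
tool_rot: [0.007, -3.141, -0.001]
ft_force: [0.9, 0.2, 0.0]
grip_width: 1.0
grip_force: 0.0
```

Heading is now 180° (tool x = −world x, tool y = +world y).

Call:
arm_command:
  motion:
    - [87,-15,35,0,0]
    - [87,-30,70,0,0]
    - [87,-45,105,0,0]
    - [87,-60,140,0,0]
    - [87,-75,175,0,0]

```text
time: 2.65
position: [0.2468, -0.4502, 0.301]
tool_rot: [-0.001, -3.141, -0.001]
ft_force: [0.3, 0.1, 0.2]
grip_width: 1.0
grip_force: 0.0
```

Call:
arm_command:
  motion:
    - [87,-15,35,0,0]
    - [87,-30,70,0,0]
    - [87,-45,105,0,0]
    - [87,-60,140,0,0]
    - [87,-75,175,0,0]

```text
time: 3.07
position: [0.3218, -0.2751, 0.3012]
tool_rot: [-0.001, -3.141, 0.001]
ft_force: [0.2, 0.2, -0.0]
grip_width: 1.001
grip_force: 0.0
```

Run:
```python
from h import *
s=get_state();print(s["position"],s["tool_rot"],s["joint_positions"].round(2))
snap("wrist","w1")
```

```text
[ 0.32180329 -0.2751189   0.30122963] [-7.25795445e-04 -3.14096488e+00  7.36698067e-04] [ 1.66 -0.25 -0.84  1.84 -0.19  1.48  2.43]
```

View pics/w1.png

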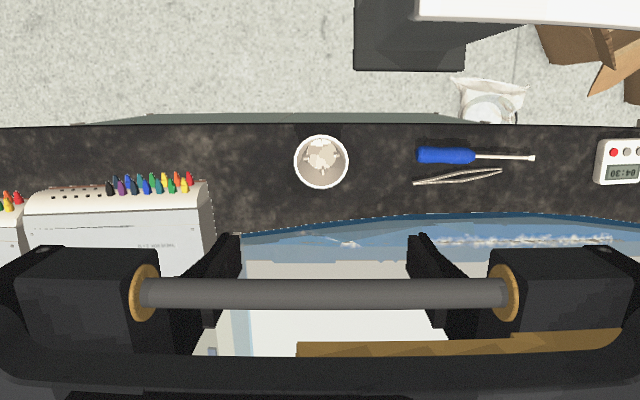

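The cup mouth is at pixel (321,162), radius about 27 px, with the bath behind the fingers.

```bash
cat >> h.py <<'E'
def ray(P,uv,z):
    K=np.array(P["intrinsics"],float);D=np.array(P["D"],float);T=np.array(P["extrinsics"])
    n=cv2.undistortPoints(np.array(uv,float).reshape(-1,1,2),K,D).reshape(-1,2)
    r=np.c_[n,np.ones(len(n))]@T[:3,:3].T; return T[:3,3]+r*((z-T[2,3])/r[:,2])[:,None]
def circ(im,box,P,z,lo=(0,0,150),hi=(40,70,255)):
    """white cup mouth: largest light blob in box -> outer contour -> plane z -> circle"""
    u0,v0,u1,v1=box;h=cv2.cvtColor(im,cv2.COLOR_RGB2HSV);m=np.zeros(h.shape[:2],np.uint8);m[v0:v1,u0:u1]=cv2.inRange(h,lo,hi)[v0:v1,u0:u1]
    c=max(cv2.findContours(m,cv2.RETR_EXTERNAL,cv2.CHAIN_APPROX_NONE)[0],key=cv2.contourArea)
    q=ray(P,cv2.convexHull(c).reshape(-1,2),z);(x,y),r=cv2.minEnclosingCircle(q[:,:2].astype(np.float32)*1000)
    A=np.c_[2*q[:,:2],np.ones(len(q))];s=np.linalg.lstsq(A,(q[:,:2]**2).sum(1),rcond=None)[0]
    return (x/1000,y/1000,r/1000),(s[0],s[1],np.sqrt(s[2]+s[0]**2+s[1]**2))
E
python3 - <<'E'
from h import *
A=np.load("w1.npz");P=camera_params("wrist")
print(circ(A["im"],(285,125,360,200),P,.057))
w=A["w"];print(w[138,321],w[185,321],w[162,295],w[162,347],w[225,321],w[205,321],ray(P,[(321,222)],0))
E
```

```text
((0.32541293334960936, -0.27052532958984377, 0.03046896553039551), (np.float64(0.3248490223287799), np.float64(-0.2712785917625956), np.float64(0.029154419478244185)))
[ 0.29743109 -0.27922461  0.01498912] [ 0.3479341  -0.27904315  0.05572359] [ 0.31995143 -0.30922981  0.05656984] [ 0.31996386 -0.24869901  0.05678076] [ 0.41111151 -0.2794913   0.02526628] [ 0.39182699 -0.27964429 -0.00093364] [[ 0.42118851 -0.27102522  0.        ]]
```

Run:
```python
from h import *
im,d,w=snap("wrist","w2");s=get_state();P=camera_params("wrist");print(s["position"],np.array(P["extrinsics"]).round(4)[:3,3],P["D"])
print(circ(im,(285,125,360,200),P,.057),w[162,295],w[162,347],w[185,321])
h=cv2.cvtColor(im,cv2.COLOR_RGB2HSV)[:, :];print(w[205:232:5,321].round(3),w[205:232:5,260].round(3))
```

```text
[ 0.32475593 -0.27151458  0.30187211] [ 0.2453 -0.2724  0.4495] [-0.06634972  0.          0.          0.          0.        ]
((0.31827166748046876, -0.2836207580566406, 0.029050317764282227), (np.float64(0.31828524779146417), np.float64(-0.28364257461583375), np.float64(0.028752497835718614))) [ 0.32842788 -0.3031489   0.03793798] [ 0.33544605 -0.23691912 -0.00049359] [ 3.67393834e-01 -2.71393823e-01  3.41520039e-05]
[[ 0.396 -0.271 -0.001]
 [ 0.403 -0.271 -0.   ]
 [ 0.41  -0.271  0.001]
 [ 0.41  -0.271  0.022]
 [ 0.401 -0.271  0.063]
 [ 0.4   -0.271  0.081]] [[ 0.397 -0.356 -0.001]
 [ 0.405 -0.356 -0.001]
 [ 0.412 -0.357 -0.001]
 [ 0.419 -0.357  0.   ]
 [ 0.427 -0.357 -0.   ]
 [ 0.425 -0.353  0.023]]
```

Run:
```python
from h import *
A=np.load("w2.npz");P=camera_params("wrist")
for lo in(120,150,180):
  print(circ(A["im"],(240,120,400,210),P,.057,(0,0,lo),(40,60,255)))
w=A["w"];m=(w[...,2]>.048)&(w[...,2]<.064)&(w[...,0]<.37)&(w[...,1]>-.33)&(w[...,1]<-.23);q=w[m];print(m.sum(),q.min(0),q.max(0),(q.min(0)+q.max(0))/2)
```

```text
((0.31827166748046876, -0.2836207580566406, 0.029050317764282227), (np.float64(0.31828524779146417), np.float64(-0.28364257461583375), np.float64(0.028752497835718614)))
((0.31827166748046876, -0.2836207580566406, 0.029050317764282227), (np.float64(0.31828524779146417), np.float64(-0.28364257461583375), np.float64(0.028752497835718614)))
((0.31827166748046876, -0.2836207580566406, 0.029050317764282227), (np.float64(0.3182838129382774), np.float64(-0.28360473919509444), np.float64(0.028733174116528988)))
726 [ 0.28755982 -0.31090783  0.04802232] [ 0.35125029 -0.24789321  0.05941765] [ 0.31940505 -0.27940052  0.05371998]
```

Call:
arm_command:
  motion:
    - [87,3,-4,20,0]
    - [87,6,-8,55,0]
    - [87,6,-8,90,0]
    - [87,6,-8,120,0]
    - [87,6,-8,140,0]

```text
time: 3.58
position: [0.314, -0.2841, 0.1587]
tool_rot: [-0.001, -3.139, -0.003]
ft_force: [0.0, -0.2, 0.1]
grip_width: 1.001
grip_force: 0.0
```

Call:
arm_command:
  motion:
    - [87,0,0,0,0]
    - [87,0,0,0,0]

```text
time: 3.75
position: [0.315, -0.2847, 0.1612]
tool_rot: [-0.0, -3.141, -0.003]
ft_force: [0.0, -0.6, 2.0]
grip_width: 0.998
grip_force: 0.0
```

Run:
```python
from h import *
im,d,w=snap("wrist","w3");s=get_state();print(s["position"],s["ft_force"],s["joint_positions"].round(2),s["tool_rot"].round(3))
m=(w[...,2]>.05)&(w[...,2]<.064)&(w[...,0]<.37)&(w[...,1]>-.325)&(w[...,1]<-.235);q=w[m];print(m.sum(),q.min(0),q.max(0),(q.min(0)+q.max(0))/2)
```

```text
[ 0.31577756 -0.28553238  0.16240738] [ 0.87388997 -0.12163931 -0.24396414] [ 1.67 -0.12 -0.92  2.04 -0.11  1.17  2.36] [ 0.000e+00  3.141e+00 -1.000e-03]
1503 [ 0.28756406 -0.31070192  0.05003946] [ 0.35128553 -0.24728069  0.05914535] [ 0.31942479 -0.27899131  0.05459241]
```

View pics/w3.png

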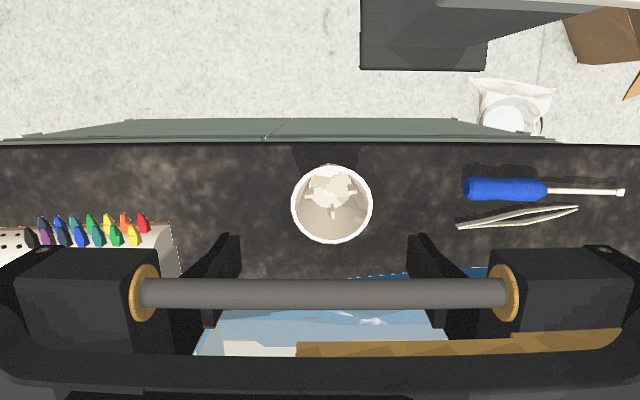

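The cup mouth is centred at (331,204), between the fingers but shifted slightly sideways. I'll correct and descend.

Call:
arm_command:
  motion:
    - [87,-4,6,20,0]
    - [87,-4,6,45,0]
    - [87,-4,6,70,0]
    - [87,-4,6,95,0]
    - [87,-4,6,110,0]

```text
time: 4.22
position: [0.3197, -0.28, 0.0513]
tool_rot: [0.002, 3.141, -0.002]
ft_force: [0.1, -0.3, 0.0]
grip_width: 0.997
grip_force: 0.0
```

Call:
arm_command:
  motion:
    - [87,0,0,0,0]
    - [87,0,0,0,0]
    - [87,0,0,0,0]

```text
time: 4.47
position: [0.3207, -0.2805, 0.0534]
tool_rot: [0.001, 3.14, -0.004]
ft_force: [0.2, -0.5, 0.4]
grip_width: 0.998
grip_force: 0.0
```

Call:
arm_command:
  motion:
    - [50,0,0,1,0]
    - [50,0,0,2,0]
    - [50,0,0,2,0]
    - [50,0,0,2,0]
    - [50,0,0,2,0]
  newtons: 12

```text
time: 4.88
position: [0.3195, -0.2792, 0.0498]
tool_rot: [-0.0, -3.142, 0.001]
ft_force: [0.3, -0.3, 0.3]
grip_width: 0.705
grip_force: 0.7
```

Call:
arm_command:
  motion:
    - [50,0,0,0,0]
    - [50,0,0,0,0]
    - [50,0,0,0,0]
    - [50,0,0,0,0]

```text
time: 5.22
position: [0.3197, -0.2793, 0.0499]
tool_rot: [0.0, 3.141, -0.001]
ft_force: [-0.8, 1.1, 4.7]
grip_width: 0.694
grip_force: 13.8
```

Call:
arm_command:
  motion:
    - [50,0,0,-10,0]
    - [50,0,0,-30,0]
    - [50,0,0,-60,0]
    - [50,0,0,-95,0]
    - [50,0,0,-130,0]

```text
time: 5.63
position: [0.3189, -0.2782, 0.1802]
tool_rot: [0.0, -3.141, -0.002]
ft_force: [0.1, -1.6, -1.0]
grip_width: 0.69
grip_force: 13.8
```

Call:
arm_command:
  motion:
    - [50,0,0,-30,0]
    - [50,0,0,-60,0]
    - [50,0,0,-90,0]
    - [50,0,0,-110,0]
    - [50,0,0,-120,0]

```text
time: 6.05
position: [0.32, -0.2797, 0.3019]
tool_rot: [0.001, 3.14, -0.005]
ft_force: [0.4, -0.3, -0.7]
grip_width: 0.692
grip_force: 13.8
```

Run:
```python
from h import *
s=get_state();print(s["position"],s["joint_positions"].round(2),s["grip_width"],s["ft_force"])
for f in("s0.npz","d0.npz"):
  w=np.load(f)["w"]
  for y in np.arange(-.4,.45,.1):
    r=[]
    for x in np.arange(.2,.8,.1):
      m=(abs(w[...,0]-x-.05)<.05)&(abs(w[...,1]-y-.05)<.05)
      r.append(round(float(np.nanpercentile(w[m][:,2],99)),2) if m.sum()>5 else -1)
    print(f,round(y,1),r)
```

```text
[ 0.3200174  -0.2797485   0.30189024] [ 1.68 -0.25 -0.85  1.84 -0.19  1.47  2.44] 0.6920210576062463 [ 0.39924369 -0.28934883 -0.72535572]
s0.npz -0.4 [-1, 0.41, 0.54, 0.53, 0.42, 0.46, 0.48]
s0.npz -0.3 [0.05, 0.41, 0.55, 0.54, 0.42, 0.46, 0.48]
s0.npz -0.2 [0.0, 0.41, 0.55, 0.54, 0.42, 0.46, 0.49]
s0.npz -0.1 [0.0, 0.41, 0.55, 0.42, 0.44, 0.49, 0.5]
s0.npz -0.0 [0.0, 0.41, 0.42, 0.42, 0.42, 0.49, 0.5]
s0.npz 0.1 [0.02, 0.41, 0.41, 0.42, 0.42, 0.45, 0.49]
s0.npz 0.2 [0.0, 0.31, 0.32, 0.32, 0.32, 0.32, 0.32]
s0.npz 0.3 [0.01, 0.07, 0.12, 0.2, 0.05, 0.06, 0.08]
s0.npz 0.4 [0.0, 0.01, 0.01, 0.28, 0.14, 0.13, 0.11]
d0.npz -0.4 [-1, 0.41, 0.55, 0.52, 0.42, 0.46, 0.49]
d0.npz -0.3 [-1, 0.41, 0.56, 0.54, 0.42, 0.46, 0.49]
d0.npz -0.2 [-1, 0.41, 0.56, 0.54, 0.42, 0.46, 0.49]
d0.npz -0.1 [-1, 0.41, 0.54, 0.42, 0.44, 0.49, 0.5]
d0.npz -0.0 [-1, 0.41, 0.42, 0.42, 0.42, 0.49, 0.5]
d0.npz 0.1 [0.0, 0.41, 0.42, 0.42, 0.42, 0.43, 0.48]
d0.npz 0.2 [0.0, 0.07, 0.32, 0.32, 0.32, 0.32, 0.32]
d0.npz 0.3 [0.01, 0.07, 0.12, 0.28, 0.01, 0.1, 0.1]
d0.npz 0.4 [0.01, 0.02, 0.01, 0.28, 0.14, 0.14, 0.14]
```

Call:
arm_command:
  motion:
    - [50,0,0,-35,0]
    - [50,0,0,-70,0]
    - [50,0,0,-105,0]
    - [50,0,0,-140,0]
    - [50,0,0,-175,0]

```text
time: 6.47
position: [0.3191, -0.2787, 0.475]
tool_rot: [-0.001, -3.14, -0.002]
ft_force: [1.7, -0.1, -0.8]
grip_width: 0.694
grip_force: 13.8
```

Call:
arm_command:
  motion:
    - [50,0,0,-35,0]
    - [50,0,0,-70,0]
    - [50,0,0,-105,0]
    - [50,0,0,-140,0]
    - [50,0,0,-160,0]

```text
time: 6.88
position: [0.3218, -0.2821, 0.6145]
tool_rot: [0.001, 3.116, -0.032]
ft_force: [0.2, -0.1, -0.6]
grip_width: 0.691
grip_force: 13.8
```

Run:
```python
from h import *
s=get_state();print(s["position"],s["tool_rot"].round(3),s["joint_positions"].round(2),s["grip_width"],s["ft_force"])
for f in("s0.npz","d0.npz"):
  w=np.load(f)["w"];q=w[(w[...,2]>.47)&(w[...,0]>.33)&(w[...,0]<.6)&(w[...,1]>-.4)&(w[...,1]<.3)];print(q.min(0),q.max(0))
# axis of dispenser: side view; and holder cup
w=np.load("d0.npz")["w"];m=(w[...,2]>.05)&(w[...,2]<.072)&(w[...,0]>.36)&(w[...,0]<.5)&(w[...,1]>.29)&(w[...,1]<.42);q=w[m];print("cup",len(q),q.min(0),q.max(0))
```

```text
[ 0.32179206 -0.28210103  0.61452674] [ 1.000e-03  3.116e+00 -3.200e-02] [ 1.51 -0.06 -0.77  1.1  -0.05  2.05  2.28] 0.6914520765242077 [ 0.20643663 -0.1143023  -0.57023067]
[ 0.41333233 -0.3655906   0.47024005] [ 0.55964566 -0.09140656  0.56070423]
[ 0.41593788 -0.36927636  0.4700532 ] [ 0.56454364 -0.09209794  0.56559139]
cup 202 [0.39980014 0.29010279 0.05007172] [0.49745867 0.37635495 0.06918105]
```

Call:
arm_command:
  motion:
    - [50,0,0,25,0]
    - [50,0,0,50,0]
    - [50,0,0,75,0]
    - [50,0,0,90,0]
    - [50,0,0,90,0]

```text
time: 7.3
position: [0.3216, -0.2812, 0.5185]
tool_rot: [0.001, 3.125, -0.02]
ft_force: [0.3, -0.7, -0.6]
grip_width: 0.695
grip_force: 13.8
```

Call:
arm_command:
  motion:
    - [50,-5,20,0,0]
    - [50,-10,40,0,0]
    - [50,-15,60,0,0]
    - [50,-20,80,0,0]
    - [50,-20,80,0,0]

```text
time: 7.72
position: [0.3447, -0.1969, 0.5227]
tool_rot: [-0.011, 3.12, -0.031]
ft_force: [1.3, 1.0, -0.7]
grip_width: 0.692
grip_force: 13.8
```

Call:
arm_command:
  motion:
    - [50,0,20,0,0]
    - [50,-2,40,0,0]
    - [50,-4,60,0,0]
    - [50,-6,80,0,0]
    - [50,-6,80,0,0]

```text
time: 8.13
position: [0.3503, -0.1154, 0.5211]
tool_rot: [-0.021, 3.119, -0.028]
ft_force: [1.0, 1.8, -0.2]
grip_width: 0.69
grip_force: 13.8
```

Run:
```python
from h import *
s=get_state();print(s["position"],s["tool_rot"].round(3),s["joint_positions"].round(2),s["grip_width"],s["ft_force"])
```

```text
[ 0.35031895 -0.11538579  0.52107849] [-0.021  3.119 -0.028] [ 1.01 -0.3  -0.53  1.47 -0.15  1.9   2.03] 0.690492400042156 [ 0.98710688  1.76778657 -0.1701714 ]
```

Call:
arm_command:
  motion:
    - [50,-5,18,0,0]
    - [50,-11,36,0,0]
    - [50,-18,54,0,0]
    - [50,-25,72,0,0]
    - [50,-32,90,0,0]

```text
time: 8.55
position: [0.381, -0.0315, 0.5194]
tool_rot: [0.001, 3.12, -0.029]
ft_force: [0.0, -0.2, -1.1]
grip_width: 0.696
grip_force: 13.8
```

Call:
arm_command:
  motion:
    - [50,-8,35,0,-5]
    - [50,-16,70,0,-10]
    - [50,-24,105,0,-15]
    - [50,-32,140,0,-20]
    - [50,-40,175,0,-25]

```text
time: 8.97
position: [0.4211, 0.1441, 0.5174]
tool_rot: [-0.68, 3.049, -0.036]
ft_force: [0.8, 0.2, -1.3]
grip_width: 0.694
grip_force: 13.8
```

Run:
```python
from h import *
s=get_state();print(s["position"],s["tool_rot"].round(3),s["joint_positions"].round(2),s["grip_width"],s["ft_force"])
from scipy.spatial.transform import Rotation as R
print(R.from_rotvec(s["tool_rot"]).as_matrix().round(3))
```

```text
[0.42108939 0.14413075 0.51735805] [-0.68   3.049 -0.036] [ 0.76 -0.15 -0.98  1.34 -0.1   1.87  1.76] 0.6937716214458001 [ 0.77835173  0.15479629 -1.29394925]
[[-0.905 -0.424  0.022]
 [-0.425  0.905 -0.019]
 [-0.012 -0.026 -1.   ]]
```

Run:
```python
from h import *
im,d,w=snap("wrist","w4");b=np.load("d0.npz")["w"];a=np.load("s0.npz")["w"]
for n,w_ in(("a",a),("b",b),("w",w)):
  for z0,z1 in((.03,.08),(.08,.14),(.14,.2),(.2,.3),(.3,.4),(.4,.46)):
    q=w_[(w_[...,2]>z0)&(w_[...,2]<z1)&(w_[...,0]>.36)&(w_[...,0]<.55)&(w_[...,1]>.1)&(w_[...,1]<.31)]
    if len(q)>4: print(n,z0,len(q),"ymax",np.percentile(q[:,1],[50,90,98,100]).round(3),"xmin",np.percentile(q[:,0],[0,5]).round(3))
```

```text
a 0.03 1078 ymax [0.239 0.295 0.3   0.302] xmin [0.395 0.404]
a 0.08 888 ymax [0.21  0.236 0.241 0.245] xmin [0.392 0.399]
a 0.14 934 ymax [0.211 0.234 0.241 0.245] xmin [0.393 0.399]
a 0.2 1532 ymax [0.206 0.238 0.247 0.249] xmin [0.382 0.394]
a 0.3 1997 ymax [0.184 0.235 0.247 0.251] xmin [0.371 0.375]
a 0.4 723 ymax [0.15  0.184 0.186 0.188] xmin [0.377 0.385]
b 0.03 966 ymax [0.265 0.295 0.299 0.3  ] xmin [0.406 0.432]
b 0.08 275 ymax [0.234 0.237 0.242 0.242] xmin [0.408 0.414]
b 0.14 330 ymax [0.232 0.236 0.241 0.242] xmin [0.407 0.414]
b 0.2 269 ymax [0.231 0.246 0.247 0.247] xmin [0.405 0.413]
b 0.3 2089 ymax [0.199 0.241 0.246 0.248] xmin [0.377 0.403]
b 0.4 2015 ymax [0.146 0.181 0.185 0.186] xmin [0.381 0.396]
w 0.03 8 ymax [0.295 0.297 0.297 0.297] xmin [0.431 0.431]
w 0.14 15 ymax [0.238 0.24  0.24  0.24 ] xmin [0.407 0.407]
w 0.2 73 ymax [0.235 0.24  0.241 0.242] xmin [0.4 0.4]
w 0.3 3269 ymax [0.21  0.237 0.243 0.245] xmin [0.374 0.377]
w 0.4 7904 ymax [0.132 0.173 0.181 0.183] xmin [0.382 0.384]
```

View pics/w4.png

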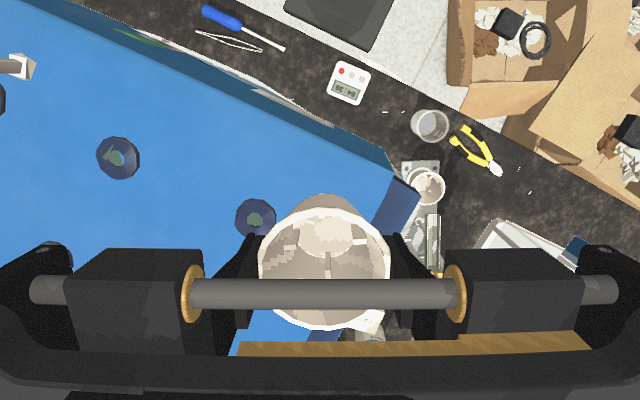

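Run:
```python
from h import *
im,d,w=snap("wrist","w5");P=camera_params("wrist");s=get_state();print(s["position"])
def box(w,z0,z1):
  m=(w[...,2]>z0)&(w[...,2]<z1)&(w[...,0]>.36)&(w[...,0]<.48)&(w[...,1]>.29)&(w[...,1]<.40);q=w[m];q=q[:,:2]
  A=np.c_[2*q,np.ones(len(q))];c=np.linalg.lstsq(A,(q**2).sum(1),rcond=None)[0];print(len(q),q.min(0).round(4),q.max(0).round(4),c[:2].round(4),np.sqrt(c[2]+c[0]**2+c[1]**2).round(4))
for f,w_ in(("w5",w),("w4",np.load("w4.npz")["w"]),("s",np.load("s0.npz")["w"]),("d",np.load("d0.npz")["w"])): print(f);box(w_,.060,.07)
print(circ(im,(400,165,450,212),P,.066))
# knob both views by rays
A,B=camera_params("scene"),camera_params("side")
def lin(P,uv):
  a,b=ray(P,[uv],.3)[0],ray(P,[uv],.2)[0];return a,(b-a)/np.linalg.norm(b-a)
(p,u),(q,v)=lin(A,(221.4,205.4)),lin(B,(401.4,283.3));M=np.c_[u,-v];t=np.linalg.lstsq(M,q-p,rcond=None)[0];print("knob",p+t[0]*u,q+t[1]*v)
# base plate long edges: pixels on plate z~.008 in side view
w=np.load("d0.npz")["w"];m=(w[...,2]>.003)&(w[...,2]<.014)&(w[...,0]>.36)&(w[...,0]<.75)&(w[...,1]>.3)&(w[...,1]<.56)
u=w[m][:,:2];r=cv2.minAreaRect(u.astype(np.float32)*1000);print(r)
```

```text
[0.4202169  0.14920721 0.51706413]
w5
215 [0.398  0.3116] [0.4615 0.375 ] [0.4297 0.3422] 0.0298
w4
206 [0.3976 0.3103] [0.4617 0.3744] [0.4295 0.342 ] 0.0301
s
69 [0.395 0.317] [0.4612 0.3791] [0.4283 0.3461] 0.0299
d
90 [0.3998 0.3132] [0.4627 0.3764] [0.4311 0.3451] 0.0298
((0.4357013244628906, 0.33036300659179685, 0.05165309524536133), (np.float64(0.43587997875385365), np.float64(0.3306139539962428), np.float64(0.04580249163819648)))
knob [0.54385436 0.41191386 0.26148384] [0.54315375 0.40969386 0.26200894]
((554.71240234375, 408.756591796875), (217.10423278808594, 389.388671875), 89.9891586303711)
```

Holder cup mouth at about (427,187), beaker at (430,125), cutters at (475,150); the held cup is upright between the fingers. I'll move over the holder, high up.

Call:
arm_command:
  motion:
    - [50,-18,35,0,-5]
    - [50,-36,70,0,-10]
    - [50,-54,105,0,-15]
    - [50,-73,140,0,-19]
    - [50,-91,174,0,-23]

```text
time: 9.48
position: [0.4317, 0.3295, 0.514]
tool_rot: [-1.254, 2.868, -0.037]
ft_force: [1.8, -0.6, 0.4]
grip_width: 0.695
grip_force: 13.8
```

Call:
arm_command:
  motion:
    - [50,0,0,10,0]
    - [50,0,0,30,0]
    - [50,0,0,60,0]
    - [50,0,0,80,0]
    - [50,0,0,80,0]

```text
time: 9.9
position: [0.4317, 0.3256, 0.4303]
tool_rot: [-1.255, 2.873, -0.043]
ft_force: [-0.7, -0.1, -0.6]
grip_width: 0.694
grip_force: 13.8
```

```bash
cat >> h.py <<'E'
from scipy.spatial.transform import Rotation as R
def st():
    s=get_state();M=R.from_rotvec(s["tool_rot"]).as_matrix();print("p",s["position"].round(4),"z",M[:,2].round(3),"head",round(np.degrees(np.arctan2(M[1,0],M[0,0]))%360,1),"w",round(s["grip_width"]*87,1),"F",s["ft_force"].round(1),"q",s["joint_positions"].round(2),"t",round(s["time"],2));return s,M
def to(x,y,z):
    s,M=st();print("shift mm",(M.T@(np.array([x,y,z])-s["position"])*1000).round(1))
E
python3 - <<'E'
from h import *
im,d,w=snap("wrist","w6");to(.429,.345,.2)
b=w;m=(b[...,2]>.060)&(b[...,2]<.07)&(b[...,0]>.36)&(b[...,0]<.48)&(b[...,1]>.29)&(b[...,1]<.40);q=b[m];print(len(q),q.min(0) if len(q) else 0,q.max(0) if len(q) else 0)
E
```

```text
p [0.4321 0.3261 0.4328] z [ 0.019 -0.021 -1.   ] head 227.2 w 59.9 F [-0.   0.  -0.9] q [ 0.36  0.24 -1.3   1.33  0.26  1.74  1.51] t 9.95
shift mm [-12.3  21.6 232.3]
361 [0.3975484  0.31085098 0.06004718] [0.46087999 0.37470436 0.06759877]
```

Call:
arm_command:
  motion:
    - [50,-6,11,0,0]
    - [50,-12,21,20,0]
    - [50,-12,21,55,0]
    - [50,-12,21,90,0]
    - [50,-12,21,115,0]

```text
time: 10.37
position: [0.4271, 0.3489, 0.3182]
tool_rot: [-1.254, 2.866, -0.039]
ft_force: [0.6, -0.5, -0.7]
grip_width: 0.693
grip_force: 13.8
```

Call:
arm_command:
  motion:
    - [50,0,0,30,0]
    - [50,0,0,60,0]
    - [50,0,0,90,0]
    - [50,0,0,115,0]
    - [50,0,0,115,0]

```text
time: 10.78
position: [0.4287, 0.3448, 0.2007]
tool_rot: [-1.256, 2.872, -0.041]
ft_force: [-0.8, -0.2, -0.7]
grip_width: 0.695
grip_force: 13.8
```

Run:
```python
from h import *
snap("side","d1");snap("scene","s1");im,d,w=snap("wrist","w7");to(.429,.344,.15);to(.429,.344,.084)
a=cv2.imread("pics/s1.png")[190:320,180:330];b=cv2.imread("pics/d1.png")[215:365,340:470];c=cv2.imread("pics/w7.png")
f=lambda x,w,h:cv2.resize(x,(w,h),interpolation=cv2.INTER_CUBIC)
cv2.imwrite("pics/c2.png",np.vstack([np.hstack([f(a,400,346),f(b,400,346)]),np.hstack([f(c,400,250),np.zeros((250,400,3),np.uint8)])]))
```

```text
p [0.43   0.3483 0.2061] z [ 0.023 -0.016 -1.   ] head 227.3 w 60.4 F [-0.8 -0.6 -0.3] q [ 0.29  0.35 -1.23  1.71  0.37  1.33  1.38] t 10.93
shift mm [ 4.1 -0.7 56.1]
p [0.43   0.3483 0.2061] z [ 0.023 -0.016 -1.   ] head 227.3 w 60.4 F [-0.8 -0.6 -0.3] q [ 0.29  0.35 -1.23  1.71  0.37  1.33  1.38] t 10.93
shift mm [  4.4   1.1 122.1]
```

View pics/c2.png

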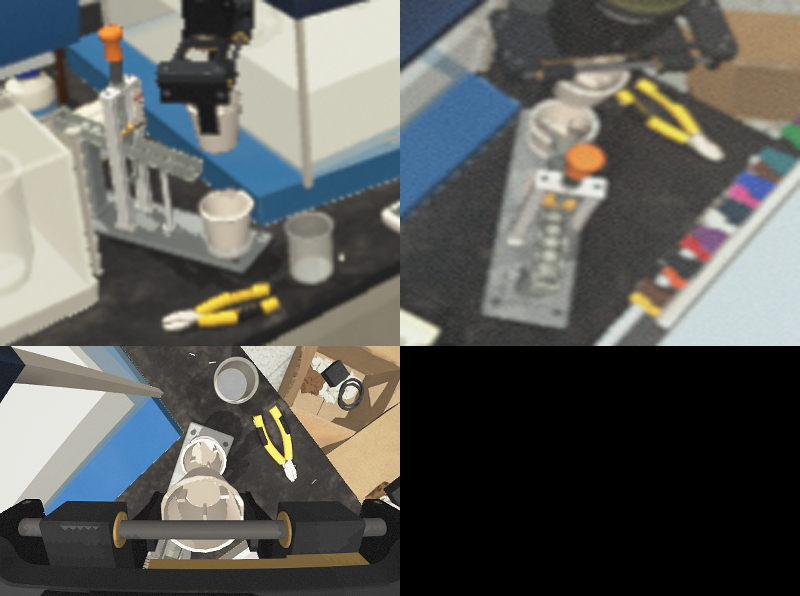

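Held cup hangs above the holder, clear of the chute; holder's mouth seen below at the (205,455) of the composite. Lowering further.

Call:
arm_command:
  motion:
    - [50,1,0,15,0]
    - [50,2,0,30,0]
    - [50,3,0,45,0]
    - [50,3,0,55,0]
    - [50,3,0,55,0]

```text
time: 11.35
position: [0.4282, 0.3441, 0.1488]
tool_rot: [-1.256, 2.866, -0.039]
ft_force: [0.2, -0.9, -0.7]
grip_width: 0.694
grip_force: 13.8
```

Call:
arm_command:
  motion:
    - [50,0,0,0,0]
    - [50,0,0,0,0]
    - [50,0,0,0,0]
    - [50,0,0,0,0]

```text
time: 11.68
position: [0.4282, 0.3449, 0.1497]
tool_rot: [-1.256, 2.864, -0.038]
ft_force: [0.0, 0.5, -0.6]
grip_width: 0.694
grip_force: 13.8
```

Run:
```python
from h import *
w7=np.load("w7.npz")["w"]
im,d,w=snap("wrist","w8");to(.429,.344,.1);to(.429,.344,.084)
for b in(w7,w):
  m=(b[...,2]>.058)&(b[...,2]<.072)&(b[...,0]>.36)&(b[...,0]<.48)&(b[...,1]>.29)&(b[...,1]<.40);q=b[m]
  if len(q): print(len(q),q.min(0).round(4),q.max(0).round(4))
```

```text
p [0.4281 0.3447 0.1495] z [ 0.022 -0.017 -1.   ] head 227.4 w 60.5 F [ 0.2  0.6 -0.3] q [ 0.26  0.4  -1.19  1.79  0.42  1.23  1.34] t 11.73
shift mm [ 0.   0.2 49.5]
p [0.4281 0.3447 0.1495] z [ 0.022 -0.017 -1.   ] head 227.4 w 60.5 F [ 0.2  0.6 -0.3] q [ 0.26  0.4  -1.19  1.79  0.42  1.23  1.34] t 11.73
shift mm [ 0.   0.7 65.5]
787 [0.3978 0.311  0.058 ] [0.4611 0.3745 0.0676]
889 [0.3978 0.3113 0.0582] [0.4574 0.3706 0.0674]
```

Call:
arm_command:
  motion:
    - [50,0,0,12,0]
    - [50,0,0,25,0]
    - [50,0,0,38,0]
    - [50,0,0,50,0]
    - [50,0,0,50,0]

```text
time: 12.15
position: [0.4272, 0.3417, 0.0952]
tool_rot: [-1.259, 2.87, -0.04]
ft_force: [-0.0, -0.2, -1.8]
grip_width: 0.694
grip_force: 13.4
```

Call:
arm_command:
  motion:
    - [50,0,0,4,0]
    - [50,0,0,8,0]
    - [50,0,0,11,0]
    - [50,0,0,13,0]
    - [50,0,0,13,0]

```text
time: 12.57
position: [0.429, 0.3432, 0.0856]
tool_rot: [-1.257, 2.866, -0.039]
ft_force: [-0.4, -0.4, -0.6]
grip_width: 0.691
grip_force: 13.8
```

Call:
arm_command:
  motion:
    - [50,0,0,1,0]
    - [50,0,0,2,0]
    - [50,0,0,2,0]
    - [50,0,0,2,0]

```text
time: 12.9
position: [0.4292, 0.3433, 0.0839]
tool_rot: [-1.257, 2.865, -0.039]
ft_force: [-0.1, -0.3, -0.7]
grip_width: 0.691
grip_force: 13.7
```

Call:
arm_command:
  motion:
    - [50,0,0,1,0]
    - [50,0,0,1,0]
    - [50,0,0,2,0]
    - [50,0,0,2,0]

```text
time: 13.23
position: [0.4302, 0.3435, 0.0832]
tool_rot: [-1.255, 2.864, -0.04]
ft_force: [-0.2, -2.6, 7.5]
grip_width: 0.694
grip_force: 13.6
```

Call:
arm_command:
  motion:
    - [50,0,0,1,0]
    - [50,0,0,1,0]
    - [50,0,0,1.5,0]
    - [50,0,0,1.5,0]

```text
time: 13.57
position: [0.431, 0.3436, 0.0828]
tool_rot: [-1.254, 2.863, -0.041]
ft_force: [-0.4, -3.3, 15.2]
grip_width: 0.686
grip_force: 13.7
```

Seated on the ribs. Open and retreat.

Call:
arm_command:
  motion:
    - [50,0,0,-1,0]
    - [80,0,0,-2,0]
    - [80,0,0,-2,0]
    - [80,0,0,-2,0]
    - [80,0,0,-2,0]

```text
time: 13.98
position: [0.4288, 0.3431, 0.0819]
tool_rot: [-1.257, 2.866, -0.039]
ft_force: [0.3, 0.1, 0.3]
grip_width: 0.885
grip_force: 0.0
```

Call:
arm_command:
  motion:
    - [80,0,0,0,0]
    - [80,0,0,0,0]
    - [80,0,0,-5,0]
    - [80,0,0,-20,0]
    - [80,0,0,-40,0]

```text
time: 14.4
position: [0.4275, 0.3434, 0.1224]
tool_rot: [-1.259, 2.868, -0.039]
ft_force: [0.9, -1.1, 1.2]
grip_width: 0.92
grip_force: 0.0
```

Call:
arm_command:
  motion:
    - [80,0,0,-35,0]
    - [80,0,0,-70,0]
    - [80,0,0,-105,0]
    - [80,0,0,-140,0]
    - [80,0,0,-160,0]

```text
time: 14.82
position: [0.425, 0.3485, 0.2874]
tool_rot: [-1.256, 2.86, -0.037]
ft_force: [0.1, 1.1, -0.5]
grip_width: 0.918
grip_force: 0.0
```

Call:
arm_command:
  motion:
    - [80,0,0,-20,0]
    - [80,0,0,-40,0]
    - [80,0,0,-50,0]
    - [80,0,0,-50,0]
    - [80,0,0,-50,0]

```text
time: 15.23
position: [0.4237, 0.3478, 0.3324]
tool_rot: [-1.257, 2.865, -0.039]
ft_force: [-0.0, 0.1, 0.4]
grip_width: 0.92
grip_force: 0.0
```

Run:
```python
from h import *
st();im,d,w=snap("wrist","w9")
b=w;m=(b[...,2]>.085)&(b[...,2]<.1)&(b[...,0]>.36)&(b[...,0]<.459)&(b[...,1]>.29)&(b[...,1]<.38);q=b[m];print(len(q),q.min(0),q.max(0),np.median(q[:,2]))
snap("scene","s2");snap("side","d2")
for n,v in(("s2","scene"),("d2","side")):
  F=np.load(n+".npz");h=cv2.cvtColor(F["im"],cv2.COLOR_RGB2HSV);k=cv2.inRange(h,(5,150,110),(16,255,255));c,l,s_,ce=cv2.connectedComponentsWithStats(k)
  print([(ce[i].round(1),s_[i]) for i in range(1,c) if s_[i,4]>20])
a=cv2.imread("pics/s2.png")[190:320,180:330];c=cv2.imread("pics/w9.png");e=cv2.imread("pics/d2.png")[215:365,340:470]
f=lambda x,w,h:cv2.resize(x,(w,h),interpolation=cv2.INTER_CUBIC)
cv2.imwrite("pics/c3.png",np.vstack([np.hstack([f(a,400,300),f(e,400,300)]),np.hstack([f(c,480,300),np.zeros((300,320,3),np.uint8)])]))
```

```text
p [0.4237 0.3478 0.3324] z [ 0.022 -0.018 -1.   ] head 227.4 w 80.0 F [-0.   0.1  0.4] q [ 0.34  0.25 -1.29  1.52  0.27  1.55  1.46] t 15.23
614 [0.39762777 0.31032915 0.08500123] [0.45897416 0.37385198 0.09919047] 0.09075457726829722
[(array([221.5, 205.1]), array([217, 199,   9,  14,  75], dtype=int32))]
[(array([483.3, 253.4]), array([479, 249,  10,  10,  57], dtype=int32)), (array([399.7, 284.1]), array([395, 278,  12,  14, 128], dtype=int32))]
```

View pics/c3.png

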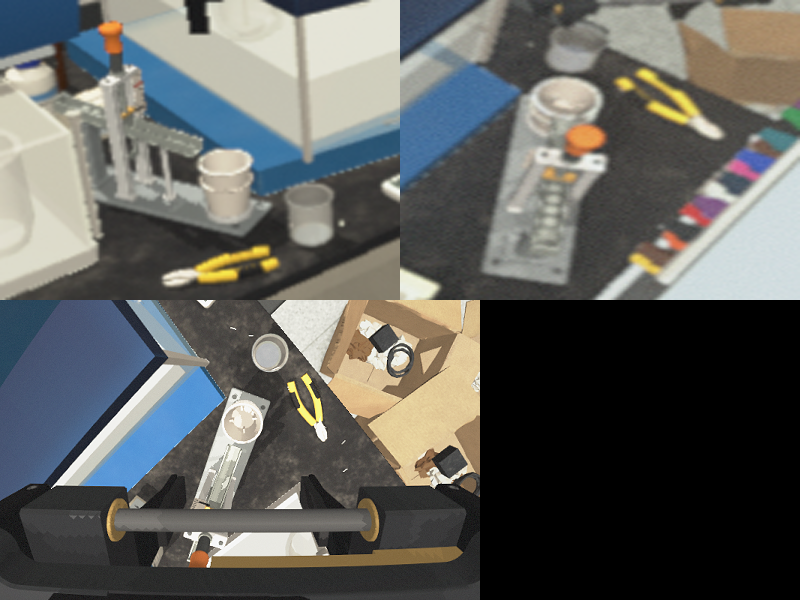

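The cup is nested (rim at z 0.091, upright), with the beaker and cutters undisturbed and the knob at (401,284) side / (221,205) scene. Next: clearance around the knob.

Run:
```python
from h import *
for f in("s2","d2","w9"):
  F=np.load(f+".npz");w=F["w"];r=np.hypot(w[...,0]-.545,w[...,1]-.4125)
  h=cv2.cvtColor(F["im"],cv2.COLOR_RGB2HSV);k=cv2.inRange(h,(5,150,110),(16,255,255))>0
  q=w[k&(r<.05)];print(f,"knob",len(q),q.min(0).round(3),q.max(0).round(3),np.median(q,0).round(4))
  m=(r<.2)&(r>.03)&(w[...,2]>.24)
  q=w[m];
  if len(q):
    i=np.argsort(r[m])[:5];print(len(q),q[i].round(3))
to(.545,.4125,.345)
```

```text
s2 knob 74 [0.532 0.399 0.238] [0.56  0.422 0.277] [0.5407 0.4128 0.2681]
5204 [[0.461 0.367 0.712]
 [0.458 0.365 0.714]
 [0.454 0.37  0.495]
 [0.457 0.362 0.717]
 [0.447 0.377 0.496]]
d2 knob 123 [0.537 0.396 0.241] [0.563 0.421 0.28 ] [0.5534 0.4086 0.275 ]
27304 [[0.476 0.368 0.694]
 [0.477 0.366 0.684]
 [0.476 0.366 0.686]
 [0.476 0.366 0.689]
 [0.475 0.367 0.684]]
w9 knob 469 [0.537 0.393 0.238] [0.555 0.412 0.269] [0.5416 0.4001 0.2491]
89706 [[0.464 0.326 0.376]
 [0.464 0.326 0.374]
 [0.464 0.326 0.368]
 [0.464 0.326 0.373]
 [0.464 0.326 0.372]]
p [0.4235 0.3471 0.3309] z [ 0.019 -0.019 -1.   ] head 227.4 w 80.3 F [-0.2 -0.2  0.4] q [ 0.34  0.25 -1.29  1.53  0.27  1.55  1.46] t 15.38
shift mm [-130.4  -45.5  -13. ]
```

Call:
arm_command:
  motion:
    - [80,-26,-10,-8,0]
    - [80,-52,-20,-13,0]
    - [80,-78,-29,-13,0]
    - [80,-104,-39,-13,0]
    - [80,-130,-48,-13,0]

```text
time: 15.8
position: [0.5482, 0.4111, 0.3445]
tool_rot: [-1.257, 2.868, -0.041]
ft_force: [-0.1, -0.1, 0.3]
grip_width: 0.923
grip_force: 0.0
```

Call:
arm_command:
  motion:
    - [80,0,0,0,0]
    - [80,0,0,0,0]
    - [80,0,0,0,0]
    - [80,0,0,0,0]

```text
time: 16.13
position: [0.5458, 0.411, 0.3467]
tool_rot: [-1.259, 2.865, -0.04]
ft_force: [-0.6, 0.1, 0.9]
grip_width: 0.918
grip_force: 0.0
```

Run:
```python
from h import *
s,M=st();im,d,w=snap("wrist","w10")
h=cv2.cvtColor(im,cv2.COLOR_RGB2HSV);k=cv2.inRange(h,(4,150,60),(16,255,255))>0
r=np.hypot(w[...,0]-.545,w[...,1]-.411)<.05
q=w[k&r];print(len(q));t=(q-s["position"])@M*1000
if len(q):
  v,u=np.nonzero(k&r);print(u.min(),u.max(),v.min(),v.max());print(q.min(0),q.max(0));print("tool",t.min(0),t.max(0))
  top=q[q[:,2]>.27];print(len(top));
  if len(top): print(top.min(0),top.max(0))
```

```text
p [0.5458 0.411  0.3467] z [ 0.021 -0.018 -1.   ] head 227.4 w 79.8 F [-0.6  0.1  0.9] q [-0.04  0.58 -1.11  1.14  0.54  1.7   1.4 ] t 16.13
1146
299 339 164 231
[0.53525028 0.39176749 0.14043147] [0.56286968 0.41988092 0.27752383]
tool [-12.79355265 -17.60651594  69.29261346] [ 15.53561809  10.0966153  206.65167049]
1007
[0.53525028 0.39176749 0.2701672 ] [0.56286968 0.41988092 0.27752383]
```

View pics/w10.png

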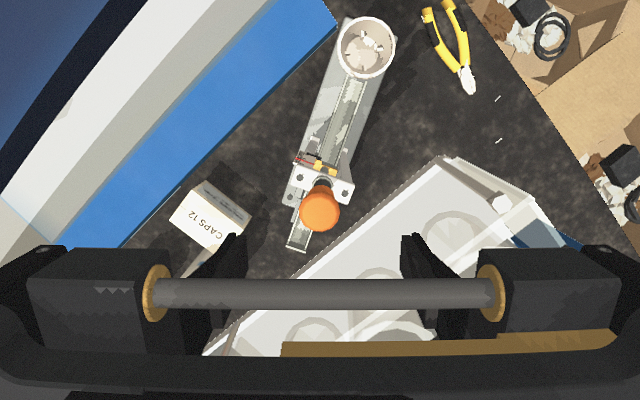

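Orange head is centred at (319,211), between the fingers; a white-framed box lies below right. I'll check its height near the right finger/body.

Run:
```python
from h import *
for f in("w10","d2","s2"):
  w=np.load(f+".npz")["w"];k=(np.array([.549,.406,0]));c,s=np.cos(np.radians(227.4)),np.sin(np.radians(227.4))
  dx=(w[...,0]-k[0])*c+(w[...,1]-k[1])*s;dy=(w[...,0]-k[0])*s-(w[...,1]-k[1])*c
  m=(abs(dx)<.06)&(abs(dy)<.13)&(abs(dy)>.025)&(w[...,2]>.19)&(w[...,2]<.4)
  for lo in(-.13,-.1,-.06,.025,.06,.1):
    n=m&(dy>lo)&(dy<lo+.035);print(f,lo,n.sum(),np.nanmax(w[n][:,2]).round(3) if n.any() else "")
to(.549,.406,.245)
```

```text
w10 -0.13 0 
w10 -0.1 0 
w10 -0.06 2773 0.4
w10 0.025 2757 0.4
w10 0.06 2 0.4
w10 0.1 525 0.221
d2 -0.13 0 
d2 -0.1 0 
d2 -0.06 9 0.205
d2 0.025 7 0.201
d2 0.06 0 
d2 0.1 0 
s2 -0.13 0 
s2 -0.1 0 
s2 -0.06 0 
s2 0.025 16 0.204
s2 0.06 0 
s2 0.1 12 0.221
p [0.546  0.4108 0.3471] z [ 0.022 -0.018 -1.   ] head 227.4 w 79.4 F [-0.7  0.5 -0.9] q [-0.04  0.58 -1.11  1.14  0.54  1.7   1.4 ] t 16.18
shift mm [  1.6  -2.5 102.2]
```

Call:
arm_command:
  motion:
    - [80,2,-3,10,0]
    - [80,2,-3,35,0]
    - [80,2,-3,60,0]
    - [80,2,-3,85,0]
    - [80,2,-3,103,0]

```text
time: 16.6
position: [0.5495, 0.4038, 0.2412]
tool_rot: [-1.257, 2.867, -0.042]
ft_force: [0.2, -0.8, -0.3]
grip_width: 0.921
grip_force: 0.0
```

Call:
arm_command:
  motion:
    - [80,0,0,0,0]
    - [80,0,0,0,0]
    - [50,0,0,0,0]
    - [40,0,0,0,0]
  newtons: 10

```text
time: 16.93
position: [0.5503, 0.4062, 0.2457]
tool_rot: [-1.255, 2.863, -0.038]
ft_force: [-0.5, 0.7, -0.1]
grip_width: 0.838
grip_force: 0.0
```

Run:
```python
from h import *
s,M=st();im,d,w=snap("wrist","w11")
h=cv2.cvtColor(im,cv2.COLOR_RGB2HSV);k=cv2.inRange(h,(4,150,60),(16,255,255))>0
k&=(np.hypot(w[...,0]-.549,w[...,1]-.406)<.04)&(w[...,2]>.225)
t=(w[k]-s["position"])@M*1000;print(len(t),np.percentile(t,1,0).round(1),np.percentile(t,99,0).round(1))
```

```text
p [0.5503 0.4062 0.2457] z [ 0.023 -0.016 -1.   ] head 227.4 w 72.9 F [-0.5  0.7 -0.1] q [ 0.02  0.61 -1.1   1.32  0.56  1.52  1.37] t 16.93
2252 [-10.9 -10.7 -30.7] [14.7 10.8  6.3]
```

Call:
arm_command:
  motion:
    - [40,2,0,2,0]
    - [15,2,0,2,0]
    - [15,2,0,2,0]
    - [15,2,0,2,0]
    - [15,2,0,2,0]
  newtons: 15

```text
time: 17.4
position: [0.5487, 0.4042, 0.2418]
tool_rot: [-1.257, 2.866, -0.039]
ft_force: [-0.1, -0.1, 0.1]
grip_width: 0.43
grip_force: 0.0
```

Call:
arm_command:
  motion:
    - [10,0,0,0,0]
    - [10,0,0,0,0]
    - [10,0,0,0,0]
    - [10,0,0,0,0]
    - [10,0,0,0,0]

```text
time: 17.82
position: [0.5482, 0.4046, 0.2417]
tool_rot: [-1.258, 2.866, -0.038]
ft_force: [-1.0, 1.3, -0.4]
grip_width: 0.311
grip_force: 15.0
```

Call:
arm_command:
  motion:
    - [10,0,0,0,0]
    - [10,0,0,0,0]
    - [10,0,0,0,0]
    - [10,0,0,0,0]
  newtons: 40

```text
time: 18.15
position: [0.5482, 0.4046, 0.2417]
tool_rot: [-1.258, 2.865, -0.038]
ft_force: [-2.7, 1.8, -0.4]
grip_width: 0.305
grip_force: 40.0
```

Width 26.5 mm suggests the pads touch the head (28 mm) rather than the 20 mm waist; I'll regrip lower.

Call:
arm_command:
  motion:
    - [45,0,0,0,0]
    - [45,0,0,0,0]
    - [45,0,0,0,0]
    - [45,0,0,4,0]
    - [45,0,0,9,0]
  newtons: 15

```text
time: 18.57
position: [0.5495, 0.4036, 0.2328]
tool_rot: [-1.255, 2.865, -0.04]
ft_force: [0.9, 0.2, 0.2]
grip_width: 0.504
grip_force: 0.0
```

Call:
arm_command:
  motion:
    - [45,0,0,0,0]
    - [10,0,0,0,0]
    - [10,0,0,0,0]
    - [10,0,0,0,0]
    - [10,0,0,0,0]

```text
time: 18.98
position: [0.5484, 0.4045, 0.2329]
tool_rot: [-1.258, 2.866, -0.037]
ft_force: [0.2, 0.4, -1.1]
grip_width: 0.303
grip_force: 15.2
```

Call:
arm_command:
  motion:
    - [10,0,0,0,0]
    - [10,0,0,0,0]
    - [10,0,0,0,0]
    - [10,0,0,0,0]

```text
time: 19.32
position: [0.5485, 0.4045, 0.2329]
tool_rot: [-1.258, 2.865, -0.038]
ft_force: [-1.8, 1.6, 0.9]
grip_width: 0.302
grip_force: 15.0
```

Run:
```python
from h import *
F=np.load("s2.npz");h=cv2.cvtColor(F["im"],cv2.COLOR_RGB2HSV);k=cv2.inRange(h,(4,110,60),(20,255,255))>0
for v in range(194,222):
  u=np.nonzero(k[v,205:240])[0]+205
  if len(u): print(v,u.min(),u.max(),len(u),np.nanmedian(F["w"][v,u,2]).round(3),(len(u)*np.median(F["d"][v,u])/camera_params("scene")["intrinsics"][0][0]*1000).round(1))
im,d,w=snap("wrist","w12");s,M=st()
t=(w-s["position"])@M*1000
# finger surfaces in tool frame: points with |x|<9, z between -40 and 14
for z in range(-60,15,8):
  m=(abs(t[...,0])<14)&(t[...,2]>z)&(t[...,2]<z+8)&(abs(t[...,1])<60)
  y=t[m][:,1];print(z,len(y),"L",y[y<0].max().round(1) if (y<0).any() else "",y[y<0].min().round(1) if (y<0).any() else "","R",y[y>0].min().round(1) if (y>0).any() else "",y[y>0].max().round(1) if (y>0).any() else "")
```

```text
199 221 223 3 0.274 9.3
200 217 225 9 0.276 27.6
201 217 225 9 0.276 27.5
202 217 225 9 0.274 27.5
203 217 225 9 0.273 27.4
204 218 224 7 0.27 21.3
205 219 224 6 0.266 18.3
206 219 224 6 0.26 18.4
207 220 224 5 0.256 15.4
208 220 224 5 0.253 15.4
209 220 225 6 0.25 18.5
210 220 225 6 0.246 18.5
211 220 225 6 0.242 18.5
212 220 224 5 0.242 15.4
213 222 223 2 0.234 6.2
p [0.5485 0.4044 0.2329] z [ 0.021 -0.017 -1.   ] head 227.4 w 25.8 F [-1.2  1.4  1. ] q [ 0.02  0.61 -1.09  1.35  0.57  1.5   1.37] t 19.37
-60 274 L -18.0 -19.3 R 16.6 17.7
-52 278 L -0.1 -18.6 R 0.3 17.2
-44 2383 L -0.0 -18.7 R 0.3 17.1
-36 461 L -15.0 -24.0 R 13.0 22.9
-28 674 L -0.4 -25.6 R 0.0 24.3
-20 867 L -0.4 -25.2 R 0.0 24.1
-12 870 L -0.4 -23.3 R 0.1 21.9
-4 448 L -0.4 -22.5 R 0.1 21.2
4 538 L -0.4 -22.5 R 0.1 21.2
12 280 L -0.4 -22.2 R 0.1 21.1
```

Call:
arm_command:
  motion:
    - [10,0,0,0,0]
    - [10,0,0,0,0]
    - [10,0,0,-2,0]
    - [10,0,0,-5,0]
    - [10,0,0,-8,0]
  newtons: 45

```text
time: 19.78
position: [0.548, 0.4047, 0.2402]
tool_rot: [-1.259, 2.866, -0.037]
ft_force: [-1.9, 4.8, -8.7]
grip_width: 0.217
grip_force: 87.3
```

```bash
cat > k.py <<'E'
from h import *
s,M=st();im,d,w=snap("wrist","k_%d"%int(s["time"]*100))
h=cv2.cvtColor(im,cv2.COLOR_RGB2HSV);k=cv2.inRange(h,(4,150,60),(16,255,255))>0
k&=(np.hypot(w[...,0]-.549,w[...,1]-.406)<.04)&(w[...,2]>.225)
q=w[k];t=(q-s["position"])@M*1000;print("top tool z",np.percentile(t[:,2],[2,10,50]).round(1),"world z",np.percentile(q[:,2],[50,90,98]).round(4),"tool xy",np.percentile(t,1,0)[:2].round(1),np.percentile(t,99,0)[:2].round(1))
a,_=get_image("scene");np.save("sc_%d"%int(s["time"]*100),a)
h=cv2.cvtColor(a,cv2.COLOR_RGB2HSV);k=cv2.inRange(h,(4,110,60),(20,255,255))>0;v,u=np.nonzero(k[150:222,205:240]);print("scene orange rows",v.min()+150 if len(v) else None,v.max()+150 if len(v) else None)
E
python3 k.py
```

```text
p [0.548  0.4047 0.2402] z [ 0.019 -0.017 -1.   ] head 227.4 w 18.9 F [-1.9  4.8 -8.7] q [ 0.02  0.61 -1.1   1.34  0.56  1.51  1.37] t 19.78
top tool z [-72.4 -44.9 -43.7] world z [0.284  0.2851 0.3127] tool xy [ -6.9 -14.2] [24.1 12.4]
scene orange rows 183 199
```

The grip has now settled on the waist (18.9 mm) and the knob follows. Continuing.

Call:
arm_command:
  motion:
    - [10,0,0,-5,0]
    - [10,0,0,-10,0]
    - [10,0,0,-15,0]
    - [10,0,0,-20,0]
    - [10,0,0,-24,0]

```text
time: 20.3
position: [0.548, 0.4047, 0.2641]
tool_rot: [-1.258, 2.866, -0.038]
ft_force: [-1.5, 6.1, -11.9]
grip_width: 0.211
grip_force: 88.0
```

Call:
arm_command:
  motion:
    - [10,0,0,-2,0]
    - [10,0,0,-3,0]
    - [10,0,0,-3,0]
    - [10,0,0,-3,0]

```text
time: 20.63
position: [0.548, 0.4046, 0.2667]
tool_rot: [-1.258, 2.866, -0.038]
ft_force: [0.3, 4.5, -11.9]
grip_width: 0.212
grip_force: 88.0
```

```bash
python3 k.py
```

```text
p [0.548  0.4046 0.2667] z [ 0.02  -0.018 -1.   ] head 227.4 w 18.4 F [  0.3   4.5 -11.9] q [ 0.02  0.6  -1.1   1.3   0.55  1.56  1.38] t 20.63
top tool z [-78.7 -44.9 -43.7] world z [0.3104 0.3115 0.3454] tool xy [ -6.8 -14.2] [24.1 12.3]
scene orange rows 176 191
```

Call:
arm_command:
  motion:
    - [10,0,0,-1,0]
    - [10,0,0,-1.2,0]
    - [10,0,0,-1.2,0]
    - [10,0,0,-1.2,0]
    - [10,0,0,-1.2,0]

```text
time: 21.15
position: [0.5479, 0.4047, 0.2677]
tool_rot: [-1.258, 2.866, -0.038]
ft_force: [-0.1, 5.6, -11.4]
grip_width: 0.213
grip_force: 88.0
```

Call:
arm_command:
  motion:
    - [10,0,0,0,0]
    - [10,0,0,0,0]
    - [10,0,0,0,0]
    - [10,0,0,0,0]
    - [10,0,0,0,0]

```text
time: 21.57
position: [0.5479, 0.4046, 0.2677]
tool_rot: [-1.258, 2.867, -0.038]
ft_force: [-0.1, 5.8, -10.8]
grip_width: 0.212
grip_force: 88.0
```

Call:
arm_command:
  motion:
    - [10,0,0,0,0]
    - [10,0,0,0,0]
    - [10,0,0,0,0]
    - [10,0,0,0,0]
    - [10,0,0,0,0]

```text
time: 21.98
position: [0.5479, 0.4047, 0.2677]
tool_rot: [-1.258, 2.867, -0.038]
ft_force: [0.6, 6.1, -11.4]
grip_width: 0.212
grip_force: 88.0
```

Call:
arm_command:
  motion:
    - [10,0,0,0,0]
    - [10,0,0,0,0]
    - [10,0,0,0,0]
    - [10,0,0,0,0]
    - [10,0,0,0,0]

```text
time: 22.4
position: [0.5479, 0.4046, 0.2677]
tool_rot: [-1.258, 2.867, -0.038]
ft_force: [-0.3, 5.4, -11.3]
grip_width: 0.215
grip_force: 88.0
```

Call:
arm_command:
  motion:
    - [10,0,0,0,0]
    - [10,0,0,0,0]
    - [10,0,0,0,0]
    - [10,0,0,0,0]
    - [10,0,0,0,0]

```text
time: 22.82
position: [0.5479, 0.4046, 0.2677]
tool_rot: [-1.258, 2.866, -0.038]
ft_force: [-0.1, 4.6, -10.9]
grip_width: 0.212
grip_force: 88.0
```

Call:
arm_command:
  motion:
    - [10,0,0,0,0]
    - [10,0,0,0,0]
    - [10,0,0,0,0]
    - [10,0,0,0,0]
    - [10,0,0,0,0]

```text
time: 23.23
position: [0.5479, 0.4046, 0.2677]
tool_rot: [-1.258, 2.867, -0.038]
ft_force: [0.8, 6.2, -11.2]
grip_width: 0.215
grip_force: 88.0
```

```bash
python3 k.py
python3 - <<'E'
from h import *
A=np.load("w10.npz");im,d,w=snap("wrist","wend")
b=np.load("d2.npz")
i2,d2,w2=snap("side","dend")
# track region: along the track behind gate; ball specular/gray change; and cup interior change
ax=np.array([.868,.497])
def prof(w,im,lab):
  g=cv2.cvtColor(im,cv2.COLOR_RGB2GRAY).astype(float);p=w[...,:2]-np.array([.4295,.343]);s=p@ax;n=p@np.array([-.497,.868])
  r=[]
  for x in np.arange(-.03,.25,.02):
    m=(s>x)&(s<x+.02)&(abs(n)<.012)&(w[...,2]<.2);r.append((m.sum(),g[m].mean().round(0),np.nanmax(w[m][:,2]).round(3),np.nanmedian(w[m][:,2]).round(3)) if m.any() else 0)
  print(lab,*r,sep="\n ")
prof(b["w"],b["im"],"before");prof(w2,i2,"after")
for n,F in(("w10",A["w"]),("wend",w)):
  r=np.hypot(F[...,0]-.4295,F[...,1]-.343);q=F[(r<.02)&(F[...,2]<.095)];print(n,len(q),np.percentile(q[:,2],[5,25,50,75,95]).round(4))
E
```

```text
p [0.5479 0.4046 0.2677] z [ 0.02  -0.018 -1.   ] head 227.4 w 18.7 F [  0.8   6.2 -11.2] q [ 0.02  0.6  -1.1   1.29  0.55  1.56  1.38] t 23.23
top tool z [-78.  -44.8 -43.7] world z [0.3114 0.3125 0.3456] tool xy [ -6.8 -14.2] [24.2 12.3]
scene orange rows 176 200
before
 (np.int64(115), np.float64(203.0), np.float64(0.094), np.float64(0.061))
 (np.int64(29), np.float64(171.0), np.float64(0.042), np.float64(0.037))
 (np.int64(26), np.float64(172.0), np.float64(0.094), np.float64(0.034))
 (np.int64(59), np.float64(168.0), np.float64(0.118), np.float64(0.096))
 (np.int64(29), np.float64(156.0), np.float64(0.12), np.float64(0.1))
 (np.int64(28), np.float64(137.0), np.float64(0.121), np.float64(0.104))
 0
 (np.int64(19), np.float64(154.0), np.float64(0.2), np.float64(0.009))
 (np.int64(131), np.float64(151.0), np.float64(0.2), np.float64(0.14))
 (np.int64(61), np.float64(142.0), np.float64(0.134), np.float64(0.128))
 (np.int64(53), np.float64(153.0), np.float64(0.136), np.float64(0.13))
 (np.int64(92), np.float64(156.0), np.float64(0.14), np.float64(0.122))
 (np.int64(113), np.float64(1
[... 465 characters left out ...]
0.01), np.float64(0.007))
 (np.int64(24), np.float64(142.0), np.float64(0.113), np.float64(0.009))
 (np.int64(137), np.float64(145.0), np.float64(0.2), np.float64(0.131))
 (np.int64(60), np.float64(144.0), np.float64(0.134), np.float64(0.116))
 (np.int64(58), np.float64(151.0), np.float64(0.137), np.float64(0.118))
 (np.int64(78), np.float64(146.0), np.float64(0.139), np.float64(0.121))
 (np.int64(115), np.float64(145.0), np.float64(0.14), np.float64(0.013))
 (np.int64(100), np.float64(106.0), np.float64(0.147), np.float64(0.005))
 (np.int64(70), np.float64(60.0), np.float64(0.005), np.float64(0.001))
w10 875 [0.0345 0.0355 0.0362 0.0369 0.058 ]
wend 1257 [0.0351 0.0367 0.0485 0.0514 0.0611]
```

Balls have left the track and lie in the cup; I'll count them and check the pointer against the mark.

Run:
```python
from h import *
F=np.load("wend.npz");w=F["w"];r=np.hypot(w[...,0]-.4295,w[...,1]-.343);m=((r<.024)&(w[...,2]>.0485)&(w[...,2]<.056)).astype(np.uint8)
n,l,s,c=cv2.connectedComponentsWithStats(m)
for i in range(1,n):
  if s[i,4]>5: q=w[l==i];print(s[i,4],q.mean(0).round(4),q[:,:2].min(0).round(4),q[:,:2].max(0).round(4))
v,u=np.nonzero(r<.03);print(u.min(),u.max(),v.min(),v.max())
# height of heap, coarse ascii (world mm above floor .036)
for y in np.arange(.369,.317,-.003):
  print(" ".join("%3d"%((np.nanmedian(w[k][:,2])-.036)*1000) if (k:=(abs(w[...,0]-x)<.0015)&(abs(w[...,1]-y)<.0015)).any() else "  ." for x in np.arange(.405,.456,.003)))
# scene: red mark vs black pointer
a,_=get_image("scene");A=camera_params("scene");a0=np.load("s2.npz")["im"]
print("mark px: z=.140/.175",end=" ")
h=cv2.cvtColor(a,cv2.COLOR_RGB2HSV)
for v in range(218,240): print(v," ".join("%3d,%3d,%3d"%tuple(a[v,u]) for u in range(226,236)))
```

```text
52 [0.4272 0.3225 0.052 ] [0.4184 0.3193] [0.4425 0.33  ]
90 [0.4097 0.3386 0.0521] [0.4072 0.326 ] [0.4147 0.3537]
144 [0.4184 0.3387 0.0503] [0.412  0.3325] [0.4251 0.3456]
131 [0.4342 0.3295 0.0503] [0.4287 0.3233] [0.4413 0.3357]
65 [0.4224 0.3612 0.0524] [0.4129 0.3511] [0.4385 0.3655]
7 [0.4471 0.3316 0.0517] [0.4451 0.3301] [0.4491 0.3335]
109 [0.4352 0.3484 0.0506] [0.4289 0.3421] [0.4416 0.3548]
345 415 3 78
  .   .  54  54  55  52  47  46  44  42  45  48  54  55  28 -26   .
  .  53  55  53  45  36  29  23  25  24  28  29  37  46  54  28 -27
 54  55  53  42  26  19  12   7   6   6   5  11  20  31  37  55  29
 54  52  41  25  10   4   0   0   0   0   0   0  22  22  28  39  54
 54  43  30  16   0   0   0   0   0   0   0  24  23  13  10  24  37
 51  36  21  22  15   0   0   0   0  10  12  13  10   0   0  13  32
 42  25   6   0   8   0   0   0  11  13  15  14  12   0   0   8  24
 40  18   1   0   0   0   0   0  12  14  15  14  17  23  23  20  15
 37  14   0  11  12  12   8   0  12  14  15  16  24  25  25  23  22
 35  15  12  13  15  14  12   0  10  11  13  22  25  26  26  25  23
[... 2593 characters left out ...]
,149,139 161,156,144 157,149,135 153,145,130 152,143,129 110,108,104  54, 81,104
235 104,106, 98 104,106, 97 107,108,100 142,141,132 159,155,145 151,143,130 158,149,134 150,142,127 116,113,106  57, 82,105
236 104,106, 98 104,105, 96 108,109,101 145,144,134 174,171,160 167,159,144 159,151,135 134,127,114 104,102, 97  53, 80,103
237 103,106, 98 106,107, 99 109,110,102 146,147,136 178,174,163 184,175,157 164,155,139 154,147,132 117,116,112  56, 82,105
238 111,112,104 119,121,113 115,116,107 131,131,122 176,173,163 186,178,162 163,155,140 150,146,134  82, 99,113  46, 80,105
239 125,127,117 140,142,132 142,142,133 131,132,122 173,169,159 199,191,174 156,151,139 129,129,123  87,107,118  72, 98,115
```

```bash
python3 -c "from bench import *; print(close_job())"
```

```text
the job is handed in; nothing more can be done
None
```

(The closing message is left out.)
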